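# Set out the directional-speaker exhibit in its display case

### The arm

A 6-joint arm with a two-finger parallel gripper is mounted at the origin on the work surface. World frame = base frame: x ahead of the robot, y to its left, z up, the work surface at z = 0. Lengths are in mm, angles in rad, forces in N, time in s.
With the tool pointing down it reaches from about 325 to 900 mm from the base axis. Payload 6.1 kg.
Tool frame: the origin (TCP) lies at the very end of the fingers, on their centre line; the grasp point (between the pads) lies 19 mm behind it; z points along the fingers, y is the line along which they close (so a half turn about z gives the same grasp; the last joint's range is limited). The gripper opens to 85 mm and grips with 20 to 120 N. Pads are 22 mm wide; open, the fingers measure 114 mm over their backs; the gripper's body (76 mm by 85 mm) begins 54 mm behind the grasp point. The pads swing forward as they close: fully open they stand 13 mm farther back than shut.
Start: joints at [-1.406, 0.22, 1.526, -0, 1.395, -0.126], TCP at [179.192, -598.754, 231.3] pointing down, gripper open.
Joint ranges: [-2.98, 2.98], [-0.91, 2.08], [0.09, 2.57], [-1.24, 4.39], [0.2, 2.65], [-2.68, 2.68]. Speed limits (rad/s): [2.57, 2.57, 3.01, 3.14, 3.14, 3.14].

### API

Orientations are given as a unit quaternion [w, x, y, z].
In Python, from bench import robot gives the robot as it stands.
- The arm moves only by the tool arm_command, never from a script. Its argument "steps" is a list of rows, each a list of 7 numbers: the closure, from -1 (fully open) to 1 (shut), so that 0 is half open, then the shift along the world's x, y, z in cm, then the turn, a rotation vector about the world's x, y, z in rad. A call has 1 to 20 rows; each row is the pose to reach, as a shift and turn from the pose commanded when the call began; what a row does not reach only later rows make up. A row lasts 1/8 s, in which the tool goes at most 62.5 mm and 10.7 degrees, less where a joint would pass 70% of its speed; a pose out of reach is approached as far as the arm can. A call with a gripper value outside its range is refused whole. The fingers move at their own pace and stop on an object; the grip force is fixed at half the most. Time passes only in rows, so rows that repeat a pose let the fingers close. It gives the time, the measured TCP pose, the force, the opening and the grip force at its end, in the units of the state.
- robot.get_state(): the state, without advancing time (a new reading comes with each control period).
- robot.grab_frame(name): name is "scene" or "side" or "wrist"; returns a dict with "img" (420x560x3 uint8, red, green, blue), "fx", "fy", "cx", "cy" (pixels), "world_from_camera" (4x4, takes a point from camera to world coordinates). Camera axes: x right, y up, looking along -z (the intrinsics and any distortion apply to the point x, -y, -z); pixel columns grow to the right and rows downward; lengths in mm; the calibration is good to about 2 mm. The wrist camera is an equidistant fisheye: a pixel r from the principal point sees the ray r / f radians off the axis. A picture is of the moment at which its call begins. There is no depth.
- robot.job_done(): hands the job in; it is judged then, once.
The state is a dict: "clock": time; "joint_positions": joint angles; "qvel": joint speeds; "joint_torque": joint torques, N m; "tcp_pos": TCP position; "ee_rot": TCP orientation; "wrist_force": force on the tool from outside, world axes, zero at the start; "ft_torque": the same for the moment, N m; "finger_gap": opening from 0.0 (shut) to 1.0 (fully open); "grip_force": force on a finger pad.
Only numpy, scipy, OpenCV 4.12 (cv2) and the standard library are available. Lean on these libraries where they do the work, as an engineer would, in place of code of your own. Each camera call takes 0.05 s, during which the arm holds its last target. There are 200 camera calls.

### The job

Set out the exhibit on the grey exhibit base for visitors who will stand at its far side, facing the robot: the ball microphone upright in the middle of the round riser, the white speaker array centred and level on top of the telescopic post with its black transducers towards the visitors, the circuit-board tray flat on the base midway between post and riser, and the yellow caption block flat on the base in front of the circuit-board tray (visitors' side), centred on it and 95 mm from it, centre to centre. Array, tray and caption stand square to the base. Nobody noted the height at which the post is clamped, so feel for its top and let go of the array only once it rests there, never dropping it; leave the jar and the roll of tape where they are.

Things in the scene. Friction and masses are not known exactly. Their poses are not given: they have to be found in the camera images.
- base: Exhibit base: fixed pale grey plate 200 x 540 mm, 6 mm thick, on the dark deck (z = 0), turned up to 0.12 rad from straight. Its origin is on the deck exactly midway between post and riser; its y runs along the plate (540 mm) through the centres of post and riser, its x points to the visitors (away from the robot). The plate reaches from x = -50 mm to x = +150 mm and y = -270 mm to +270 mm of this frame; its upper face is at z = 6 mm.
- post: Telescopic white post with a black clamp collar, fixed on the base 200 mm from the base's origin at one end (either end), square with it. Origin at the centre of the underside of its 96 mm square foot, 6 mm above the deck. Its round top plate (76 mm diameter, white with a black rubber face) is centred over the origin and lies somewhere between 91 and 149 mm above it; the height differs each time and is not given. The clamp is locked and does not yield to 25 N.
- riser: White round riser disc, 92 mm diameter, 20 mm high, fixed on the base 200 mm from the base's origin at the other end. Origin at the centre of its underside, 6 mm above the deck.
- array_c (a point): Speaker array: loose white acrylic box 62 mm (its x) x 128 mm (its y) x 88 mm high, about 0.4 kg, standing upright with its +x side within 0.45 rad of the visitors' direction. Point at the centre of the box, 44 mm above its underside. Its +x side shows the black transducers, nearly flush (1.5 mm). Grip it across the 62 mm, in the upper half.
- array_face (a point): Centre of the array's front (transducer) side, 31 mm along +x from the array's centre, same axes.
- mic_c (a point): Ball microphone: loose, 111 mm high, about 0.2 kg; round dark base 64 mm diameter and 13 mm thick, thin stem, black foam ball 46 mm diameter at the top whose centre is 88 mm above the underside. Point on its axis half-way up, 55.5 mm above the underside; grip it by the ball. z is up along the stem.
- board_c (a point): Circuit-board tray: loose white open tray with a green circuit board in it, 58 mm (its x) x 96 mm (its y) x 28 mm high, about 0.15 kg. Point at its centre, 14 mm above its underside. Grip it across the 58 mm. Either long side may face the visitors.
- caption_c (a point): Caption block: loose yellow bar with a black wave picture on top, 38 mm (its x) x 100 mm (its y) x 25 mm high, about 0.1 kg. Point at its centre, 12.5 mm above its underside. Grip it across the 38 mm. Either long side may face the visitors.
- jar_c (a point): Bystander, not to be moved: clear jar of black transducers with a blue lid, 55 mm diameter, 60 mm high, loose. Point at its centre, 30 mm up.
- tape_c (a point): Bystander, not to be moved: orange roll of tape lying flat, 72 mm outer diameter, 24 mm high, loose. Point at its centre, 12 mm up.
Mind the look-alikes: they are no part of the job. There is more than one size of the part that bears mic_c; the job needs the larger. Of the things that look like the part that bears caption_c, the smaller one is meant.

How it is judged (in metres and radians):
At the end, for the whole second after the job is handed in: All released, upright, at rest: array on post (12 mm), transducers to visitors; mic on riser (12 mm); tray on base, midway (13 mm); caption on base, visitors' side, 80-110 mm from tray, within 18 mm of middle line. Array, tray, caption square to base (0.14 rad) (horizontal distance between array_c and post below 0.012 m and contact force between array and post above 1 N and angle between each of array_c, mic_c, board_c, caption_c's own z axis and vertical below 0.06 rad and angle between the x axis of each of array_c, board_c, caption_c and the x axis of base, either way round below 0.14 rad and x of array_face in the frame of post above 0.015 m and horizontal distance between mic_c and riser below 0.012 m and z of mic_c in the frame of riser between 0.07 and 0.081 m and horizontal distance between board_c and base below 0.013 m and z of board_c in the frame of base below 0.025 m and z of caption_c in the frame of board_c below 0.005 m and horizontal distance between caption_c and board_c between 0.08 and 0.11 m and x of caption_c in the frame of base above 0.05 m and y of caption_c in the frame of base between -0.018 and 0.018 m and linear speed of each of array, mic, board, caption below 0.02 m/s); the robot touches nothing.
It fails at once if the array is dropped (falls, not held, for more than about 3 mm) (contact force between the fingers and array below 8 N and linear speed of array above 0.25 m/s).
It fails at once if the jar of transducers is moved more than 15 mm (distance of jar_c from where it was at the start of the episode above 0.015 m).
It fails at once if the roll of tape is moved more than 15 mm (distance of tape_c from where it was at the start of the episode above 0.015 m).
It also fails if it takes over 128 s, if anything falls off the work surface, if the arm or the gripper's body presses on something with over 40 N, if the wrist force passes 120 N, or if a joint passes its speed limit or range.

## Working session

There is one attempt and no reset: what is moved stays moved. The work goes in short steps, Python scripts to look and compute and a tool call to move; the robot and the scene stay as the last step left them, time stands still between calls to the robot, and variables do not carry over. Pictures are saved under pics/ and viewed, at most 14 in all, crops included, and the job is handed in when it is done.

Besides the shell and the picture viewer there is one more tool, called after "Call:" as name(argument=value, ...) on one line, values as JSON. arm_command: Moves the arm, as the interface text tells. Its arguments: {"type":"object","properties":{"steps":{"type":"array"}},"required":["steps"]}

```bash
mkdir -p pics; ls; cat > h.py <<'E'
import numpy as np, cv2
from bench import robot
def grab(n):
    f=robot.grab_frame(n); return f
def save(f,p,box=None,s=1):
    im=f["img"]
    if box: im=im[box[1]:box[3],box[0]:box[2]]
    im=cv2.resize(im,None,fx=s,fy=s,interpolation=cv2.INTER_CUBIC)
    cv2.imwrite(p,im[:,:,::-1])
def ray(f,u,v,fish=False):
    a=(u-f["cx"])/f["fx"]; b=(v-f["cy"])/f["fy"]
    if fish:
        r=np.hypot(a,b); s=np.sin(r)/max(r,1e-9); d=np.array([a*s,-b*s,-np.cos(r)])
    else: d=np.array([a,-b,-1.])
    T=np.array(f["world_from_camera"]); return T[:3,3],T[:3,:3]@d
def onz(f,u,v,z,fish=False):
    o,d=ray(f,u,v,fish); return o+d*(z-o[2])/d[2]
def proj(f,p,fish=False):
    T=np.array(f["world_from_camera"]); c=T[:3,:3].T@(np.array(p,float)-T[:3,3])
    x,y,z=c[0],-c[1],-c[2]
    if fish:
        r=np.hypot(x,y); t=np.arctan2(r,z); k=t/max(r,1e-9)
    else: k=1/z
    return np.array([f["cx"]+f["fx"]*x*k,f["cy"]+f["fy"]*y*k])
E
python3 - <<'E'
from h import *
for n in ["scene","side","wrist"]:
    f=grab(n); save(f,f"pics/{n}0.png",s=1.4)
    print(n,f["fx"],f["cx"],f["cy"],np.round(f["world_from_camera"],3).tolist(),[k for k in f])
print(robot.get_state())
E
```

```text
pics
scene 535.4734249520934 290.32627697070774 204.00626645522698 [[0.862, -0.369, 0.346, 1029.791], [0.506, 0.645, -0.573, -907.923], [-0.012, 0.669, 0.743, 1224.01], [0.0, 0.0, 0.0, 1.0]] ['img', 'fx', 'fy', 'cx', 'cy', 'world_from_camera']
side 513.5084339991247 278.2705961314574 208.8472917302229 [[-0.77, 0.365, -0.524, -378.506], [-0.638, -0.411, 0.651, 1065.877], [0.022, 0.836, 0.549, 956.244], [0.0, 0.0, 0.0, 1.0]] ['img', 'fx', 'fy', 'cx', 'cy', 'world_from_camera']
wrist 325.19226210127806 283.9198665920559 212.10120954850566 [[0.287, 0.919, 0.269, 247.469], [-0.958, 0.276, 0.079, -578.25], [-0.002, -0.28, 0.96, 372.43], [0.0, 0.0, 0.0, 1.0]] ['img', 'fx', 'fy', 'cx', 'cy', 'world_from_camera']
{'clock': 0.15, 'joint_positions': array([-1.40610695e+00,  2.21065676e-01,  1.52735817e+00,  1.50799691e-05,
        1.39467817e+00, -1.26076084e-01]), 'qvel': array([ 0.00027581, -0.00238801, -0.00333486, -0.00025156, -0.00021647,
        0.00167542]), 'joint_torque': array([ 9.17600664e-04, -4.97484040e+01, -3.89904141e+01, -1.99464889e-04,
        7.16486698e-03, -1.67920274e-05]), 'tcp_pos': array([ 179.11749288, -598.30066868,  230.43249271]), 'ee_rot': array([-7.54680826e-04,  9.89450442e-01,  1.44869781e-01, -7.14843336e-06]), 'wrist_force': array([-0.00717329, -0.37566485,  0.69576566]), 'ft_torque': array([0.05563662, 0.01016588, 0.01477839]), 'grip_force': 0.0, 'finger_gap': 0.9990977539287594}
```

View pics/scene0.png

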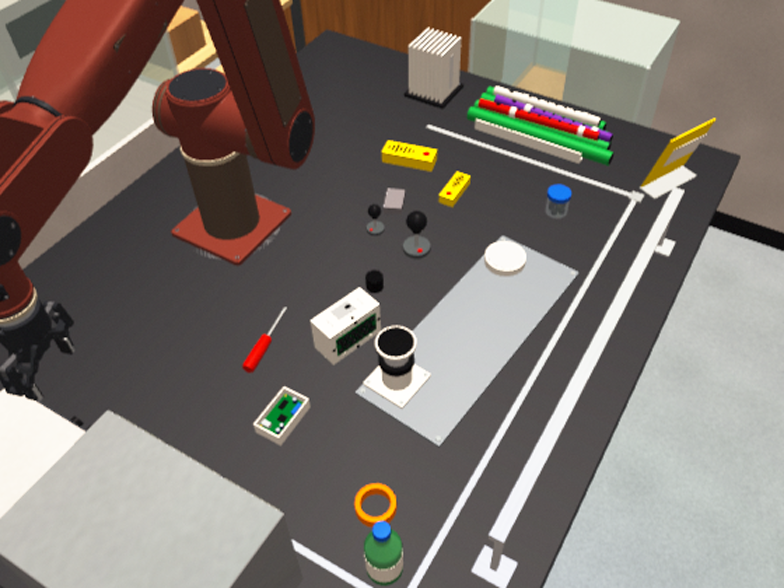

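View pics/side0.png

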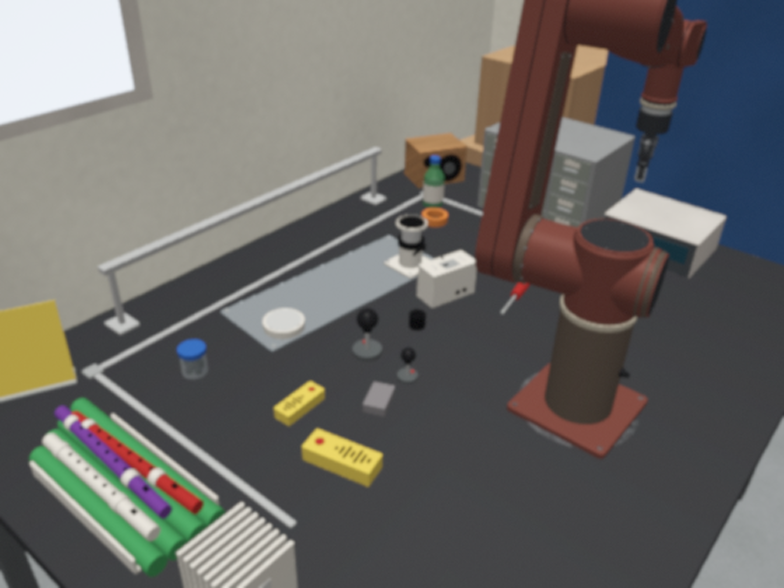

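Scene (1.4x view): the larger yellow bar is at (410,155) and the smaller at (455,188). The larger mic is at (417,232) and the smaller at (375,218). The job wants the smaller bar and the larger mic. The post is at (397,365), riser (505,258), array (347,325), tray (282,414), jar (558,200) and tape (375,503). I'll confirm with an enlarged crop and measure by masks.

```bash
cat > m1.py <<'E'
from h import *
f=grab("scene"); g=grab("side")
np.set_printoptions(precision=1,suppress=True)
save(f,"pics/c1.png",(235,85,435,235),4)
save(f,"pics/c2.png",(170,185,370,335),4)
for n,F,mn in (("scene",f,60),("side",g,60)):
    h=cv2.cvtColor(F["img"],cv2.COLOR_RGB2HSV)
    for c,lo,hi,z in (("yellow",(22,130,100),(34,255,255),25),("green",(45,90,40),(85,255,255),15),("blue",(100,130,90),(120,255,255),60),("orange",(8,180,150),(20,255,255),24)):
        m=cv2.inRange(h,lo,hi)
        cs,_=cv2.findContours(m,cv2.RETR_EXTERNAL,cv2.CHAIN_APPROX_NONE)
        for k in cs:
            a=cv2.contourArea(k)
            if a<mn or a>3000: continue
            (u,v),s,an=cv2.minAreaRect(k); print(n,c,int(a),np.array([u,v]),np.array(s),onz(F,u,v,z))
    
    # plate: greyish mid
    m=cv2.inRange(h,(90,5,130),(130,60,200)); m=cv2.morphologyEx(m,cv2.MORPH_OPEN,np.ones((3,3)))
    cs,_=cv2.findContours(m,cv2.RETR_EXTERNAL,cv2.CHAIN_APPROX_NONE)
    for k in cs:
        if cv2.contourArea(k)>2000:
            ap=cv2.approxPolyDP(k,4,True)[:,0]; print(n,"plate",int(cv2.contourArea(k)),[(tuple(p),onz(F,*p,6)[:2].round()) for p in ap.tolist()])
E
python3 m1.py
```

```text
scene yellow 319 [324.2 134.4] [13.6 28. ] [409.1 349.7  25. ]
scene yellow 587 [291.6 110.5] [39.8 16.9] [246.7 407.1  25. ]
scene yellow 474 [483.8 107.9] [18.1 69.1] [836.5 758.9  25. ]
scene green 467 [273.  391.5] [27. 26.] [ 726.6 -498.5   15. ]
scene green 265 [200.4 295.5] [14.4 28.1] [ 424.6 -374.1   15. ]
scene green 1004 [385.7  93.5] [107.8  16.2] [493.7 677.8  15. ]
scene blue 135 [272.  379.5] [13. 12.] [ 721.4 -491.3   60. ]
scene blue 183 [399.5 138. ] [14. 17.] [650.2 419.1  60. ]
scene orange 77 [268.  358.5] [21. 22.] [ 676.  -438.7   24. ]
side yellow 1301 [243.8 325.6] [57.9 25.5] [240.9 417.9  25. ]
side yellow 565 [213.3 287.1] [17.  39.1] [396.9 369.1  25. ]
side yellow 2612 [ 19.7 247.7] [57.5 54.8] [941.6 618.9  25. ]
side green 113 [310.5 124. ] [12. 13.] [ 852.4 -679.4   15. ]
side blue 233 [136.  249.5] [15. 20.] [642.9 428.   60. ]
side blue 429 [502.  10.] [20. 34.] [  989.9 -3456.1    60. ]
side plate 2909 [((559, 326), array([-353., -118.])), ((553, 328), array([-343., -101.])), ((547, 321), array([-324., -116.])), ((525, 362), array([-324.,   58.])),
[... 522 characters left out ...]
06, 411), array([-336.,  220.])), ((513, 411), array([-348.,  210.])), ((515, 419), array([-358.,  227.])), ((520, 414), array([-362.,  208.])), ((521, 419), array([-367.,  219.])), ((556, 419), array([-424.,  170.]))]
side plate 3750 [((283, 172), array([ 676., -269.])), ((275, 169), array([ 714., -267.])), ((159, 223), array([761., 256.])), ((196, 249), array([573., 271.])), ((203, 243), array([579., 236.])), ((188, 238), array([632., 249.])), ((186, 226), array([684., 210.])), ((191, 221), array([693., 181.])), ((213, 220), array([644., 130.])), ((219, 237), array([564., 183.])), ((289, 201), array([ 532., -124.])), ((273, 188), array([ 629., -154.])), ((283, 180), array([ 638., -222.]))]
```

View pics/c1.png

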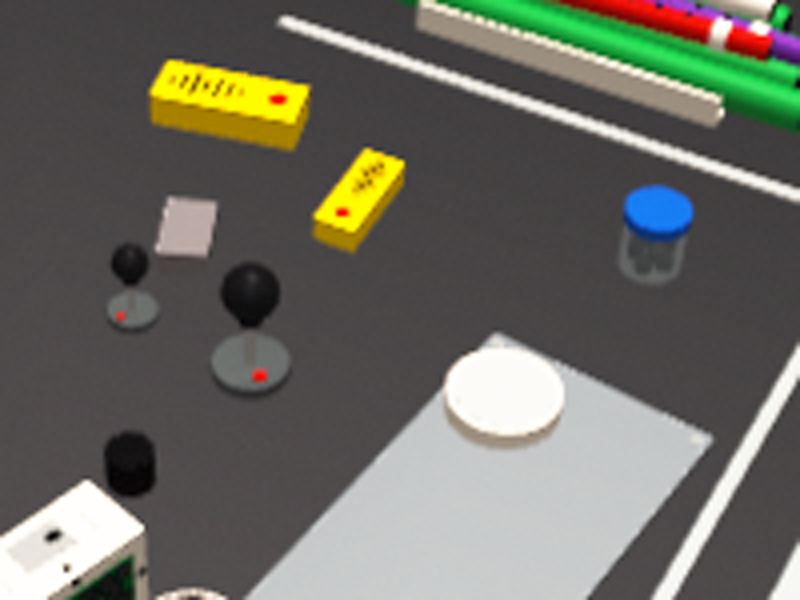

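View pics/c2.png

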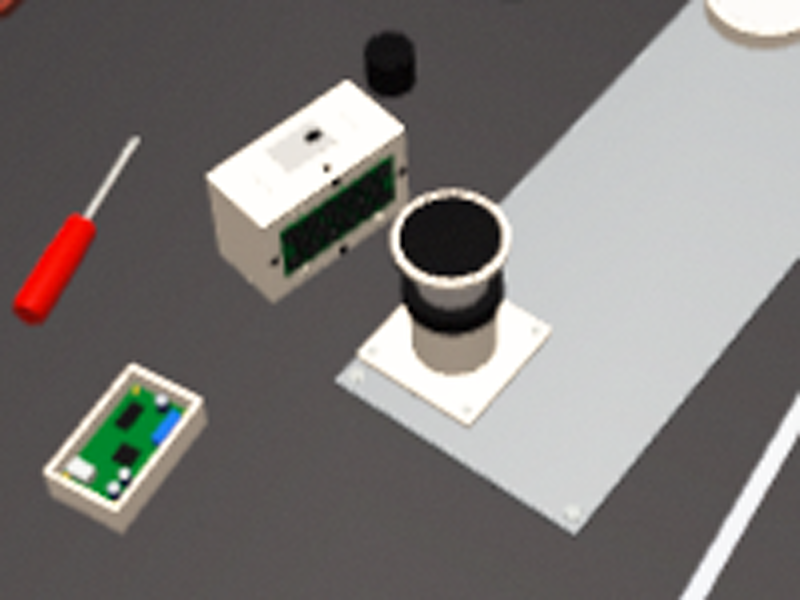

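Crop c1: the smaller yellow bar has top corners (368,149), (405,162), (352,232) and (314,216). The larger mic has its ball at (251,294) and base at (251,361), and the riser's top is at (504,394). Crop c2: array top corners are (347,80), (406,128), (264,227) and (207,177), with its front facing the post. The tray is at about (125,440), the post's top ring at (451,239), and plate corners at (336,380) and (574,534).

```bash
python3 - <<'E'
from h import *
np.set_printoptions(precision=1,suppress=True)
f=grab("scene"); g=grab("side")
C1=lambda u,v:(235+(u+.5)/4-.5,85+(v+.5)/4-.5); C2=lambda u,v:(170+(u+.5)/4-.5,185+(v+.5)/4-.5)
P=[onz(f,*p,6)[:2] for p in (C2(336,380),C2(574,534),C1(711,438),C1(497,333))]
print("plate",np.array(P)); 
y=(P[3]-P[0]+P[2]-P[1]); yaw=np.arctan2(-y[0],y[1]); x=P[1]-P[0]+P[2]-P[3]
print("len",[np.linalg.norm(P[i]-P[(i+1)%4]) for i in range(4)],"yaw",yaw,np.arctan2(x[1],x[0]))
ex=np.array([np.cos(yaw),np.sin(yaw)]);ey=np.array([-ex[1],ex[0]])
c=sum(P)/4; o=c-50*ex; print("origin",o,"post",o-200*ey,"riser",o+200*ey)
print("riser from top",onz(f,*C1(504,394),26))
post=o-200*ey
for z in range(95,160,5): print(z,(proj(f,(*post,z))-C2(451,239)).round(1),end=' ')
print()
def quad(name,pts,z):
    Q=np.array([onz(f,*p,z)[:2] for p in pts]); 
    L=[np.linalg.norm(Q[i]-Q[(i+1)%4]) for i in range(4)]
    print(name,Q.mean(0),"sides",np.array(L),"dirs",[round(float(np.arctan2(*(Q[(i+1)%4]-Q[i])[::-1])),3) for i in range(4)])
quad("array",[C2(347,80),C2(406,128),C2(264,227),C2(207,177)],88)
quad("tray",[C2(135,364),C2(206,402),C2(122,512),C2(45,470)],28)
quad("cap",[C1(368,149),C1(405,162),C1(352,232),C1(314,216)],25)
quad("bigyellow",[C1(166,60),C1(310,86),C1(298,133),C1(151,98)],25)
print("mic ball",onz(f,*C1(251,294),88),"base",onz(f,*C1(251,361),13),"jar",onz(f,*C1(658,210),60))
print("side ball",onz(g,367/1.4,320/1.4,88))
E
```

```text
plate [[ 515.3 -256.9]
 [ 712.3 -279.6]
 [ 769.5  255.2]
 [ 575.2  278.7]]
len [np.float64(198.23213377435886), np.float64(537.90262458274), np.float64(195.68964954887454), np.float64(538.9550803529304)] yaw -0.1089540389334633 -0.11744271194153245
origin [593.4   4.8] post [ 571.6 -194. ] riser [615.1 203.6]
riser from top [616.8 200.3  26. ]
95 [0.2 7.7] 100 [0.1 6.6] 105 [0.1 5.4] 110 [0.  4.2] 115 [-0.   3.1] 120 [-0.1  1.9] 125 [-0.1  0.7] 130 [-0.1 -0.5] 135 [-0.2 -1.7] 140 [-0.2 -2.9] 145 [-0.3 -4.1] 150 [-0.3 -5.3] 155 [-0.4 -6.5] 
array [ 429.4 -152.2] sides [ 62.8 127.6  60.9 128. ] dirs [-0.281, -1.862, 2.867, 1.295]
tray [ 430.1 -373.5] sides [59.  94.8 61.9 95.7] dirs [-0.015, -1.552, -3.141, 1.56]
cap [404.4 361.9] sides [ 36.1 103.2  37.5 100.9] dirs [0.007, -1.541, 3.087, 1.587]
bigyellow [241.9 420.4] sides [136.6  67.7 140.4  56.9] dirs [0.232, -1.224, -2.985, 1.88]
mic ball [422.2 143.7  88. ] base [421.1 145.4  13. ] jar [647.4 422.5  60. ]
side ball [418.1 147.1  88. ]
```

Call:
arm_command(steps=[[-1,3,5,0,0,0,0.12],[-1,6,10,0,0,0,0.24],[-1,9,15,0,0,0,0.36],[-1,12,20,0,0,0,0.48],[-1,15,25,0,0,0,0.6],[-1,18,30,0,0,0,0.72],[-1,20,35,0,0,0,0.82],[-1,22,39,0,0,0,0.9],[-1,24,43,0,0,0,0.96],[-1,25,44.7,0,0,0,1.0],[-1,25,44.7,0,0,0,1.0],[-1,25,44.7,0,0,0,1.0]])

```text
clock: 1.85
tcp_pos: [429.0, -152.3, 231.3]
ee_rot: [0.0, 0.799, 0.601, -0.0]
wrist_force: [-0.1, 0.2, 0.1]
finger_gap: 0.998
grip_force: 0.0
```

```bash
python3 - <<'E'
from h import *
np.set_printoptions(precision=1,suppress=True)
s=robot.get_state(); print(s["clock"],s["tcp_pos"],s["ee_rot"].round(3),s["wrist_force"])
f=grab("wrist"); save(f,"pics/w1.png",s=1.4)
for p in [(571.6,-194,127),(615.1,203.6,26),(429.4,-152.2,88),(593,5,6)]: print(p,proj(f,p,True)*1.4)
E
```

```text
1.85 [ 429.  -152.3  231.3] [ 0.   0.8  0.6 -0. ] [-0.1  0.2  0.1]
(571.6, -194, 127) [636.4 296.3]
(615.1, 203.6, 26) [ 489.1 -168.2]
(429.4, -152.2, 88) [398.1 278.2]
(593, 5, 6) [535.8  25.5]
```

View pics/w1.png

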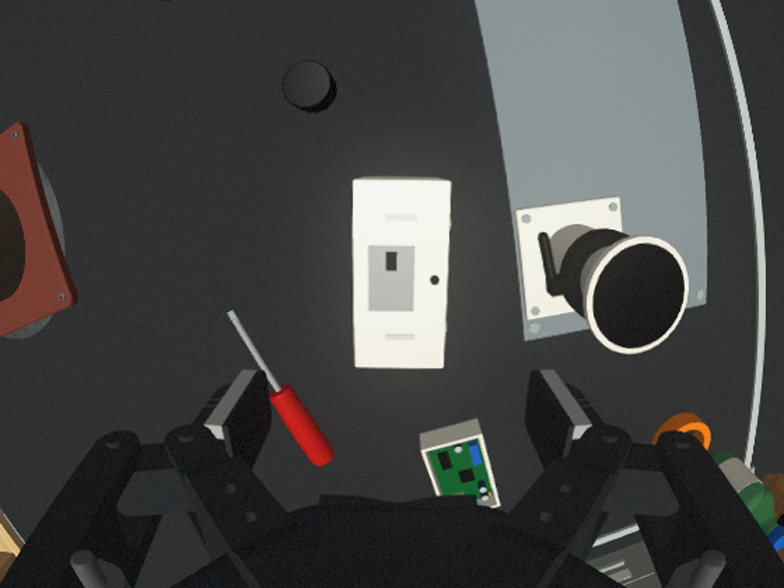

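Wrist view: array top corners are (353,180), (451,181), (444,368) and (355,367). The post ring centre is at (637,295) against a predicted (636,296), so the post estimate holds.

```bash
python3 - <<'E'
from h import *
np.set_printoptions(precision=1,suppress=True)
f=grab("wrist")
C=lambda u,v:(u/1.4,v/1.4)
Q=np.array([onz(f,*C(*p),88,True)[:2] for p in [(353,180),(451,181),(444,368),(355,367)]])
d=Q[1]-Q[0];e=Q[2]-Q[3];l=Q[0]-Q[3];m=Q[1]-Q[2]
print(Q,Q.mean(0),[(np.hypot(*v),np.arctan2(v[1],v[0])) for v in (d,e,l,m)])
print("post",[onz(f,*C(637,295),z,True) for z in (115,127,140)])
F=[onz(f,*C(*p),10,True)[:2] for p in [(525,318),(516,211),(620,197)]]
print("foot",np.array(F),(F[0]+F[2])/2, np.arctan2(*(F[2]-F[1])[::-1]),np.arctan2(*(F[1]-F[0])[::-1])-np.pi/2)
E
```

```text
[[ 419.9  -83.9]
 [ 478.4 -101.3]
 [ 442.2 -222.7]
 [ 383.2 -204.8]] [ 430.9 -153.2] [(np.float64(61.027305657840195), np.float64(-0.28999847569952913)), (np.float64(61.637033472672805), np.float64(-0.2945641756643067)), (np.float64(126.3349376507585), np.float64(1.2758155159200657)), (np.float64(126.61478646600355), np.float64(1.2806370877656814))]
post [array([ 578.1, -198.9,  115. ]), array([ 572. , -193.6,  127. ]), array([ 565.5, -187.8,  140. ])]
foot [[ 520.1 -235.4]
 [ 532.2 -143.1]
 [ 628.  -153.5]] [ 574.  -194.4] -0.10800430214430902 -0.13075523398501354
```

Call:
arm_command(steps=[[-1,0.15,-0.1,-4,0,0,-0.01],[-1,0.15,-0.1,-8,0,0,-0.01],[-1,0.15,-0.1,-11,0,0,-0.01],[-1,0.15,-0.1,-14,0,0,-0.01],[-1,0.15,-0.1,-16,0,0,-0.01],[-1,0.15,-0.1,-17.5,0,0,-0.01],[-1,0.15,-0.1,-18.3,0,0,-0.01],[-1,0.15,-0.1,-18.3,0,0,-0.01],[0,0.15,-0.1,-18.3,0,0,-0.01],[0.4,0.15,-0.1,-18.3,0,0,-0.01],[1,0.15,-0.1,-18.3,0,0,-0.01],[1,0.15,-0.1,-18.3,0,0,-0.01],[1,0.15,-0.1,-18.3,0,0,-0.01],[1,0.15,-0.1,-18.3,0,0,-0.01]])

```text
clock: 3.7
tcp_pos: [431.5, -153.2, 49.3]
ee_rot: [0.001, 0.802, 0.598, 0.0]
wrist_force: [0.0, -0.9, 6.0]
finger_gap: 0.716
grip_force: 67.1
```

Call:
arm_command(steps=[[1,0,0,1,0,0,0],[1,0,0,3,0,0,0],[1,0,0,6,0,0,0],[1,0,0,9,0,0,0],[1,0,0,12,0,0,0],[1,0,0,15,0,0,0],[1,0,0,17,0,0,0],[1,2,-0.5,17,0,0,0.03],[1,5,-1.5,17,0,0,0.07],[1,8,-2.5,17,0,0,0.11],[1,11,-3.3,17,0,0,0.15],[1,13,-3.9,17,0,0,0.176],[1,14.1,-4.1,17,0,0,0.176],[1,14.1,-4.1,16,0,0,0.176],[1,14.1,-4.1,15,0,0,0.176],[1,14.1,-4.1,14.5,0,0,0.176],[1,14.1,-4.1,14,0,0,0.176],[1,14.1,-4.1,14,0,0,0.176]])

```text
clock: 5.95
tcp_pos: [571.3, -193.6, 187.9]
ee_rot: [-0.0, 0.746, 0.666, -0.0]
wrist_force: [-0.6, -0.6, -3.0]
finger_gap: 0.717
grip_force: 66.9
```

```bash
python3 - <<'E'
from h import *
f=grab("scene"); save(f,"pics/p1.png",(230,150,390,310),3)
E
```

```text
(no output)
```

View pics/p1.png

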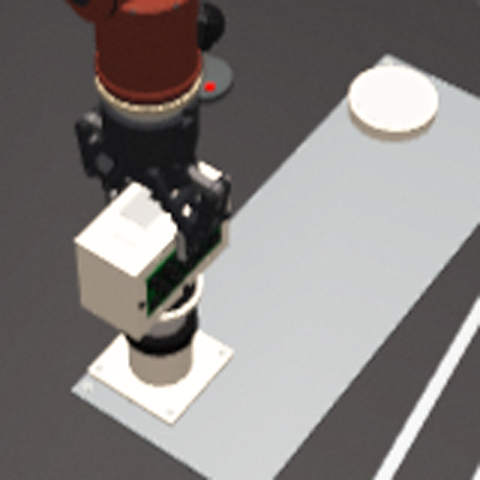

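The array is held level just above the post top. I'll lower it in small steps and watch the wrist force.

Call:
arm_command(steps=[[1,0.05,0,-0.1,0,0,0],[1,0.05,0,-0.2,0,0,0],[1,0.05,0,-0.3,0,0,0],[1,0.05,0,-0.4,0,0,0],[1,0.05,0,-0.4,0,0,0],[1,0.05,0,-0.4,0,0,0]])

```text
clock: 6.75
tcp_pos: [572.2, -193.8, 184.3]
ee_rot: [0.0, 0.746, 0.666, 0.0]
wrist_force: [-0.2, -0.4, -3.2]
finger_gap: 0.715
grip_force: 66.9
```

Call:
arm_command(steps=[[1,0,0,-0.1,0,0,0],[1,0,0,-0.2,0,0,0],[1,0,0,-0.3,0,0,0],[1,0,0,-0.3,0,0,0],[1,0,0,-0.3,0,0,0]])

```text
clock: 7.38
tcp_pos: [572.2, -193.8, 181.3]
ee_rot: [0.0, 0.746, 0.666, 0.0]
wrist_force: [-0.3, -1.3, -3.7]
finger_gap: 0.717
grip_force: 66.9
```

Underside is at about 132, with no contact yet.

Call:
arm_command(steps=[[1,0,0,-0.1,0,0,0],[1,0,0,-0.2,0,0,0],[1,0,0,-0.2,0,0,0],[1,0,0,-0.2,0,0,0]])

```text
clock: 7.88
tcp_pos: [572.2, -193.7, 179.3]
ee_rot: [-0.0, 0.746, 0.666, 0.0]
wrist_force: [0.1, -0.6, -4.0]
finger_gap: 0.717
grip_force: 66.9
```

Call:
arm_command(steps=[[1,0,0,-0.05,0,0,0],[1,0,0,-0.1,0,0,0],[1,0,0,-0.15,0,0,0],[1,0,0,-0.15,0,0,0],[1,0,0,-0.15,0,0,0]])

```text
clock: 8.5
tcp_pos: [572.3, -193.8, 178.7]
ee_rot: [0.0, 0.746, 0.666, 0.0]
wrist_force: [-3.8, 2.7, 5.6]
finger_gap: 0.719
grip_force: 67.5
```

Contact: the net force changed by about 9.5 N, with the array resting at z ≈ 129. I'll release gently.

Call:
arm_command(steps=[[1,0,0,0.02,0,0,0],[0,0,0,0.02,0,0,0],[-0.6,0,0,0.02,0,0,0],[-1,0,0,0.02,0,0,0],[-1,0,0,0.02,0,0,0],[-1,0,0,0.02,0,0,0],[-1,0,0,0.02,0,0,0],[-1,0,0,0.02,0,0,0]])

```text
clock: 9.5
tcp_pos: [572.2, -193.7, 178.0]
ee_rot: [0.0, 0.746, 0.666, 0.0]
wrist_force: [-0.4, -0.2, -0.2]
finger_gap: 0.999
grip_force: 0.0
```

```bash
python3 - <<'E'
from h import *
s=robot.get_state();print(s["tcp_pos"],s["wrist_force"])
f=grab("wrist"); save(f,"pics/w2.png",s=1.4)
E
```

```text
[ 572.23416586 -193.74953314  177.98205436] [-0.38556836 -0.22198842 -0.20426782]
```

View pics/w2.png

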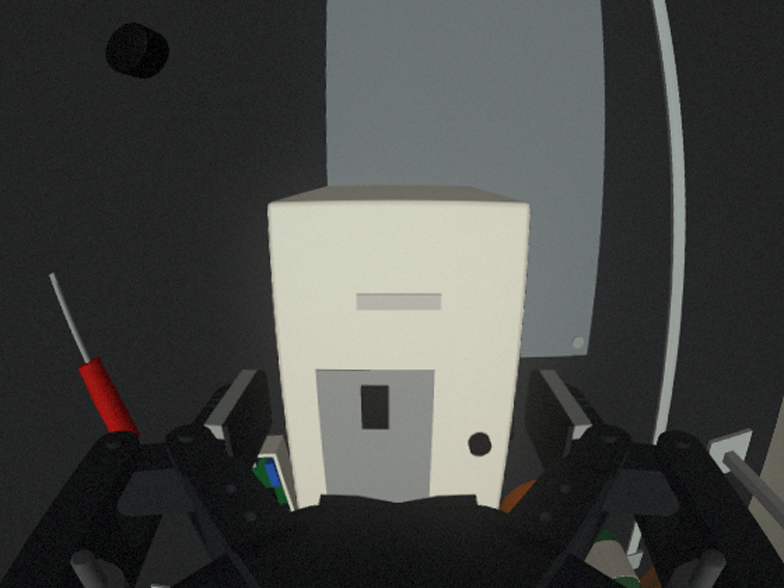

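The array stays on the post, released and square to the base. I'll go up and over to the tray.

Call:
arm_command(steps=[[-1,0,0,1,0,0,0],[-1,0,0,3,0,0,0],[-1,0,0,6,0,0,0],[-1,0,0,9,0,0,0],[-1,-2,-3,9,0,0,0.04],[-1,-5,-7,9,0,0,0.08],[-1,-8,-11,9,0,0,0.11],[-1,-11,-15,8,0,0,0.11],[-1,-13,-17,5,0,0,0.11],[-1,-14.2,-18,2,0,0,0.11],[-1,-14.2,-18,0,0,0,0.11],[-1,-14.2,-18,0,0,0,0.11],[-1,-14.2,-18,0,0,0,0.11]])

```text
clock: 11.18
tcp_pos: [431.4, -373.8, 179.6]
ee_rot: [0.001, 0.708, 0.706, 0.0]
wrist_force: [0.1, -0.2, -0.3]
finger_gap: 0.997
grip_force: 0.0
```

```bash
cat > tray.py <<'E'
from h import *
np.set_printoptions(precision=1,suppress=True)
f=grab("wrist"); h=cv2.cvtColor(f["img"],cv2.COLOR_RGB2HSV)
for nm,lo,hi,z in (("white",(0,0,150),(40,60,255),28),("green",(45,90,40),(85,255,255),10)):
    m=cv2.inRange(h,lo,hi)
    cs,_=cv2.findContours(m,cv2.RETR_EXTERNAL,cv2.CHAIN_APPROX_NONE)
    for k in cs:
        if cv2.contourArea(k)<500: continue
        q=np.array([onz(f,*p,z,True)[:2] for p in k[:,0]],np.float32)
        print(nm,cv2.contourArea(k),k[:,0].mean(0),cv2.minAreaRect(q))
print(robot.get_state()["tcp_pos"])
save(f,"pics/w3.png",s=1.4)
E
python3 tray.py
```

```text
white 1219.0 [521.9 307.6] ((756.4243774414062, -523.6463623046875), (70.8610610961914, 99.13609313964844), 51.12848663330078)
white 6262.0 [281.9 194.7] ((429.53924560546875, -374.1338195800781), (58.907958984375, 98.583984375), 1.1265919208526611)
white 11034.0 [468.6  34.5] ((645.5296630859375, -199.90081787109375), (270.7176208496094, 91.67496490478516), 14.185210227966309)
green 1534.5 [541.8 330. ] ((866.3922729492188, -602.0388793945312), (79.10184478759766, 175.1211700439453), 60.92104721069336)
green 3682.0 [281.4 199. ] ((429.64068603515625, -375.76202392578125), (49.93614959716797, 86.05604553222656), 0.8326526284217834)
[ 431.5 -374.   179.8]
```

View pics/w3.png

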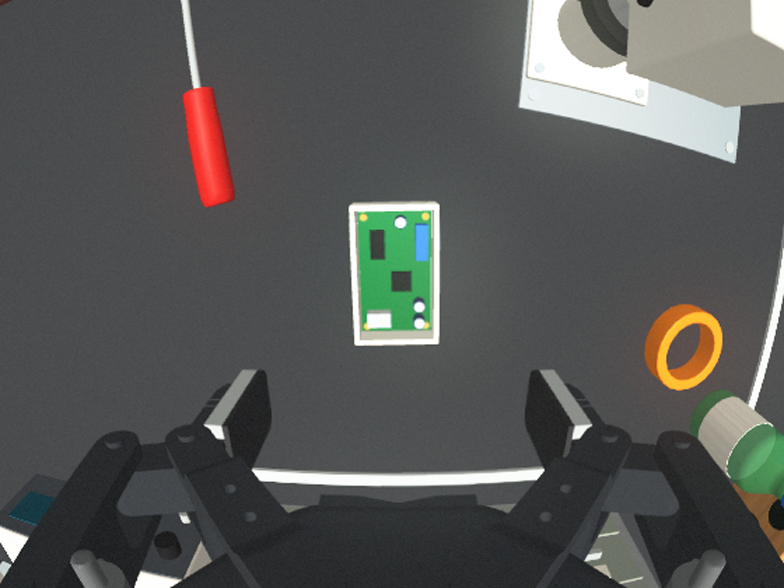

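The tray is centred at view pixel (396,273), i.e. (429.6, -374.5) with yaw about 0.02. Descending to grip it.

Call:
arm_command(steps=[[-1,-0.18,-0.05,-4,0,0,0.015],[-1,-0.18,-0.05,-8,0,0,0.015],[-1,-0.18,-0.05,-12,0,0,0.015],[-1,-0.18,-0.05,-15,0,0,0.015],[-1,-0.18,-0.05,-16.5,0,0,0.015],[-1,-0.18,-0.05,-17.4,0,0,0.015],[-1,-0.18,-0.05,-17.4,0,0,0.015],[0,-0.18,-0.05,-17.4,0,0,0.015],[0.5,-0.18,-0.05,-17.4,0,0,0.015],[1,-0.18,-0.05,-17.4,0,0,0.015],[1,-0.18,-0.05,-17.4,0,0,0.015],[1,-0.18,-0.05,-17.4,0,0,0.015],[1,-0.18,-0.05,-17.4,0,0,0.015]])

```text
clock: 12.85
tcp_pos: [429.3, -375.3, 5.6]
ee_rot: [0.001, 0.703, 0.711, -0.0]
wrist_force: [0.3, 1.1, 6.2]
finger_gap: 0.661
grip_force: 65.9
```

Call:
arm_command(steps=[[1,0,0,1,0,0,0],[1,0,0,4,0,0,0],[1,-1,2,8,0,0,0],[1,-2,6,10,0,0,0],[1,-3,11,10,0,0,0],[1,-3,16,10,0,0,0],[1,-3,21,10,0,0,0],[1,-3,26,10,0,0,-0.04],[1,-2,31,10,0,0,-0.08],[1,1,35,10,0,0,-0.125],[1,5,37,10,0,0,-0.125],[1,9,37.9,10,0,0,-0.125],[1,13,37.9,9,0,0,-0.125],[1,16.4,37.9,7,0,0,-0.125],[1,16.4,37.9,4,0,0,-0.125],[1,16.4,37.9,2.5,0,0,-0.125],[1,16.4,37.9,1.5,0,0,-0.125],[1,16.4,37.9,1.2,0,0,-0.125],[1,16.4,37.9,1.0,0,0,-0.125],[1,16.4,37.9,1.0,0,0,-0.125]])

```text
clock: 15.35
tcp_pos: [592.9, 4.6, 14.8]
ee_rot: [0.0, 0.746, 0.666, 0.0]
wrist_force: [-0.3, -0.1, -1.3]
finger_gap: 0.664
grip_force: 65.1
```

Call:
arm_command(steps=[[1,0,0,-0.1,0,0,0],[1,0,0,-0.2,0,0,0],[1,0,0,-0.2,0,0,0]])

```text
clock: 15.72
tcp_pos: [592.3, 4.7, 12.0]
ee_rot: [-0.0, 0.746, 0.666, -0.0]
wrist_force: [-0.8, 0.1, -1.7]
finger_gap: 0.664
grip_force: 65.1
```

Call:
arm_command(steps=[[1,0.1,0,-0.05,0,0,0],[1,0.1,0,-0.1,0,0,0],[1,0.1,0,-0.1,0,0,0]])

```text
clock: 16.1
tcp_pos: [593.5, 4.7, 11.6]
ee_rot: [0.0, 0.746, 0.666, -0.0]
wrist_force: [-3.9, 0.4, 4.5]
finger_gap: 0.666
grip_force: 65.8
```

Contact with the plate. I'll release, rise, and look from above.

Call:
arm_command(steps=[[0.3,0,0,0,0,0,0],[-0.4,0,0,0,0,0,0],[-1,0,0,0,0,0,0],[-1,0,0,0,0,0,0],[-1,0,0,0,0,0,0],[-1,0,0,0.5,0,0,0],[-1,0,0,2,0,0,0],[-1,0,0,5,0,0,0],[-1,0,0,9,0,0,0],[-1,0,0,13,0,0,0],[-1,0,0,17,0,0,0],[-1,0,0,20,0,0,0],[-1,0,0,20,0,0,0],[-1,0,0,20,0,0,0]])

```text
clock: 17.85
tcp_pos: [593.0, 4.8, 210.7]
ee_rot: [-0.0, 0.746, 0.666, -0.0]
wrist_force: [0.7, 0.4, 0.0]
finger_gap: 0.999
grip_force: 0.0
```

```bash
sed -i 's/,28),("green"/,34),("green"/; s/255),10))/255),16))/; s/w3/w4/' tray.py; python3 tray.py
```

```text
white 1969.0 [286.1 326.5] ((575.9481201171875, -167.01515197753906), (72.8353500366211, 90.20702362060547), 84.32720947265625)
white 507.0 [283.8 205.1] ((592.6109619140625, -1.7149124145507812), (81.51283264160156, 58.35527038574219), 83.1793441772461)
white 1227.5 [284.9  11.5] ((614.4721069335938, 183.32620239257812), (30.281862258911133, 76.60917663574219), 83.52111053466797)
green 3247.5 [283.  193.8] ((593.2688598632812, 3.9817771911621094), (84.98021697998047, 49.661136627197266), 83.4712905883789)
[592.6   4.8 209.8]
```

View pics/w4.png

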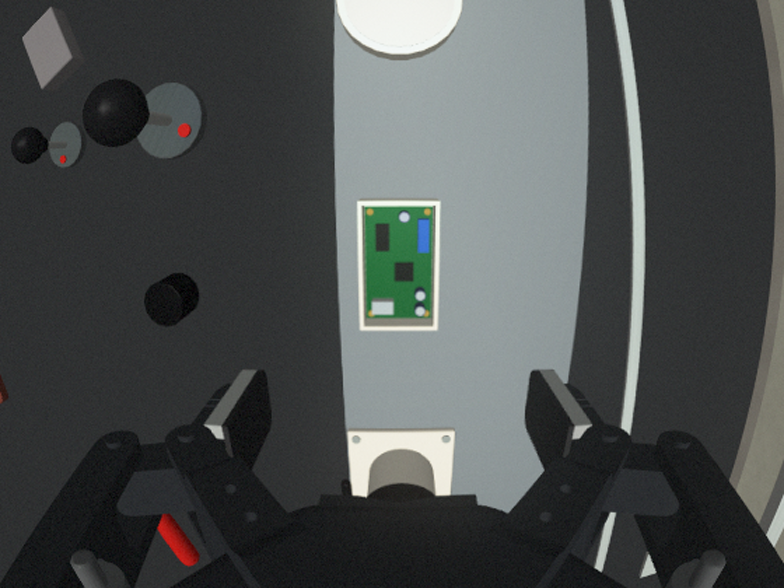

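The tray sits at about (593, 4), square to the base. The large mic's ball is at view (115,112) with its base at (168,120), and the small mic is to its left at (28,145).

```bash
python3 - <<'E'
from h import *
np.set_printoptions(precision=1,suppress=True)
f=grab("wrist"); C=lambda u,v:(u/1.4,v/1.4)
print("big",onz(f,*C(115,112),88,True),onz(f,*C(168,120),13,True),"small",onz(f,*C(66,144),10,True))
L=onz(f,*C(338,265),6,True)[:2];R=onz(f,*C(585,265),6,True)[:2]; ex=np.array([np.cos(-.112),np.sin(-.112)])
t=np.array([593.2,4.2]);print("edges rel tray",(L-t)@ex,(R-t)@ex)
g=robot.grab_frame("side"); print("side ball",onz(g,367/1.4,320/1.4,88),"cap",onz(g,213.3,287.1,13))
E
```

```text
big [423.1 144.4  88. ] [424.2 143.6  13. ] small [310.  151.8  10. ]
edges rel tray -47.56345533051502 153.23209050683133
side ball [418.1 147.1  88. ] cap [406.9 360.1  13. ]
```

Call:
arm_command(steps=[[-1,-4,3,0,0,0,0],[-1,-8,6.5,0,0,0,0],[-1,-12,10,0,0,0,0],[-1,-16,13,0,0,0,0],[-1,-17,13.9,-2,0,0,0],[-1,-17,13.9,-5,0,0,0],[-1,-17,13.9,-8,0,0,0],[-1,-17,13.9,-11,0,0,0],[-1,-17,13.9,-13.5,0,0,0],[-1,-17,13.9,-14.6,0,0,0],[-1,-17,13.9,-14.6,0,0,0],[0,-17,13.9,-14.6,0,0,0],[0.4,-17,13.9,-14.6,0,0,0],[0.8,-17,13.9,-14.6,0,0,0],[1,-17,13.9,-14.6,0,0,0],[1,-17,13.9,-14.6,0,0,0],[1,-17,13.9,-14.6,0,0,0],[1,-17,13.9,-14.6,0,0,0]])

```text
clock: 20.25
tcp_pos: [424.2, 144.0, 66.3]
ee_rot: [0.0, 0.746, 0.666, 0.001]
wrist_force: [-1.8, -0.4, 5.6]
finger_gap: 0.508
grip_force: 60.5
```

Call:
arm_command(steps=[[1,0,0,1,0,0,0],[1,0,0,3,0,0,0],[1,0,0,6,0,0,0],[1,0,0,8,0,0,0],[1,3,1,8,0,0,0],[1,7,2.2,8,0,0,0],[1,11,3.4,8,0,0,0],[1,15,4.6,8,0,0,0],[1,18,5.5,8,0,0,0],[1,19.2,5.85,7,0,0,0],[1,19.2,5.85,5,0,0,0],[1,19.2,5.85,4,0,0,0],[1,19.2,5.85,3.5,0,0,0],[1,19.2,5.85,3.2,0,0,0],[1,19.2,5.85,3.2,0,0,0]])

```text
clock: 22.12
tcp_pos: [615.4, 202.2, 97.3]
ee_rot: [0.0, 0.746, 0.666, 0.0]
wrist_force: [0.6, -0.5, -2.0]
finger_gap: 0.516
grip_force: 62.1
```

```bash
python3 - <<'E'
from h import *
np.set_printoptions(precision=1,suppress=True)
f=grab("scene"); save(f,"pics/p2a.png",(310,110,420,220),5); g=grab("side")
a=f["img"][110:220,310:420]; b=cv2.resize(g["img"][170:270,150:260],(550,500),interpolation=cv2.INTER_CUBIC)
a=cv2.resize(a,(250,250)) if 0 else cv2.resize(f["img"][120:220,310:360+0][:, :],(250,500),interpolation=cv2.INTER_CUBIC)
cv2.imwrite("pics/p2.png",np.hstack([a,b])[:,:,::-1])
for p in [(616.3,202.5,26),(616,202.5,26)]: print(proj(f,p),proj(g,p),(proj(g,p)-[150,170])*5)
E
```

```text
[360.8 182.6] [202.2 228.1] [261.  290.3]
[360.7 182.6] [202.3 228.1] [261.3 290.5]
```

View pics/p2.png

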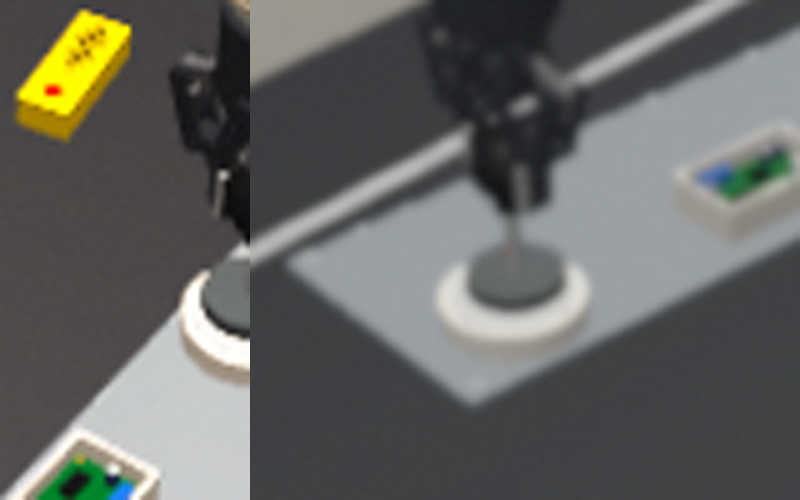

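Side half of the picture: the mic base at (516,275) is directly over the riser centre at (514,298). I'll lower until contact.

Call:
arm_command(steps=[[1,0,0,-0.1,0,0,0],[1,0,0,-0.2,0,0,0],[1,0,0,-0.3,0,0,0],[1,0,0,-0.4,0,0,0],[1,0,0,-0.4,0,0,0],[1,0,0,-0.4,0,0,0]])

```text
clock: 22.98
tcp_pos: [615.4, 202.2, 93.0]
ee_rot: [-0.0, 0.746, 0.666, -0.0]
wrist_force: [0.6, 0.3, -2.5]
finger_gap: 0.511
grip_force: 62.1
```

Call:
arm_command(steps=[[1,0,0,-0.05,0,0,0],[1,0,0,-0.1,0,0,0],[1,0,0,-0.15,0,0,0],[1,0,0,-0.15,0,0,0]])

```text
clock: 23.48
tcp_pos: [615.5, 202.4, 92.4]
ee_rot: [0.0, 0.746, 0.666, 0.0]
wrist_force: [-3.7, -0.4, 5.7]
finger_gap: 0.515
grip_force: 62.7
```

Call:
arm_command(steps=[[0.3,0,0,0,0,0,0],[-0.3,0,0,0,0,0,0],[-1,0,0,0,0,0,0],[-1,0,0,0,0,0,0],[-1,0,0,0,0,0,0],[-1,0,0,1,0,0,0],[-1,0,0,4,0,0,0],[-1,0,0,8,0,0,0],[-1,0,0,11,0,0,0],[-1,-4,3,11,0,0,0.04],[-1,-8,6,11,0,0,0.08],[-1,-12,9,11,0,0,0.13],[-1,-16,12,11,0,0,0.13],[-1,-20,15,9,0,0,0.13],[-1,-21.1,15.9,7,0,0,0.13],[-1,-21.1,15.9,7,0,0,0.13],[-1,-21.1,15.9,7,0,0,0.13]])

```text
clock: 25.6
tcp_pos: [405.5, 361.3, 162.8]
ee_rot: [0.0, 0.702, 0.713, 0.001]
wrist_force: [0.7, -0.1, -0.3]
finger_gap: 1.0
grip_force: 0.0
```

```bash
python3 - <<'E'
from h import *
np.set_printoptions(precision=1,suppress=True)
f=grab("wrist"); h=cv2.cvtColor(f["img"],cv2.COLOR_RGB2HSV)
m=cv2.inRange(h,(22,130,90),(34,255,255))
cs,_=cv2.findContours(m,cv2.RETR_EXTERNAL,cv2.CHAIN_APPROX_NONE)
for k in cs:
    if cv2.contourArea(k)<500: continue
    q=np.array([onz(f,*p,25,True)[:2] for p in k[:,0]],np.float32)
    print(cv2.contourArea(k),k[:,0].mean(0)*1.4,cv2.minAreaRect(q))
print(robot.get_state()["tcp_pos"]); save(f,"pics/w5.png",s=1.4)
E
```

```text
4647.0 [398.5 276.5] ((406.258056640625, 361.7052001953125), (38.53333282470703, 101.83258819580078), 1.9002783298492432)
7083.5 [173.  200.3] ((246.96328735351562, 414.23602294921875), (147.72560119628906, 52.95975875854492), 12.712102890014648)
[405.9 361.2 163. ]
```

View pics/w5.png

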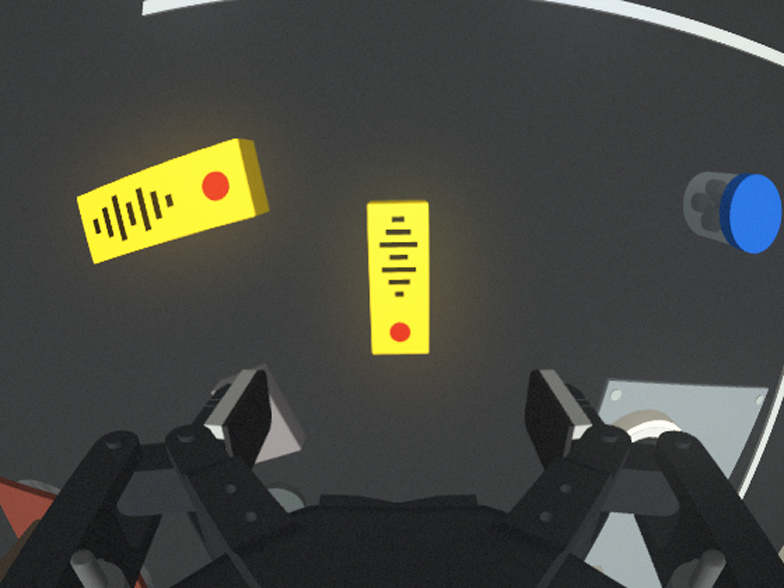

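The smaller bar (38 x 101 mm) is under the gripper at view (398,277). The large one at (173,200) stays clear.

Call:
arm_command(steps=[[-1,0.05,0.05,-4,0,0,0.015],[-1,0.05,0.05,-8,0,0,0.015],[-1,0.05,0.05,-12,0,0,0.015],[-1,0.05,0.05,-14.5,0,0,0.015],[-1,0.05,0.05,-15.6,0,0,0.015],[-1,0.05,0.05,-15.6,0,0,0.015],[0,0.05,0.05,-15.6,0,0,0.015],[0.5,0.05,0.05,-15.6,0,0,0.015],[1,0.05,0.05,-15.6,0,0,0.015],[1,0.05,0.05,-15.6,0,0,0.015],[1,0.05,0.05,-15.6,0,0,0.015],[1,0.05,0.05,-15.6,0,0,0.015],[1,0.05,0.05,-15.6,0,0,0.015]])

```text
clock: 27.28
tcp_pos: [405.8, 362.4, 6.8]
ee_rot: [0.0, 0.696, 0.718, 0.001]
wrist_force: [-0.1, -0.2, 6.7]
finger_gap: 0.43
grip_force: 62.2
```

Call:
arm_command(steps=[[1,0,0,1,0,0,0],[1,0,0,4,0,0,0],[1,0,0,8,0,0,0],[1,0,0,12,0,0,0],[1,1,-1.5,16,0,0,0],[1,4,-5,17,0,0,-0.02],[1,7,-9,17,0,0,-0.04],[1,10,-13,17,0,0,-0.06],[1,13,-17,17,0,0,-0.08],[1,16,-21,17,0,0,-0.1],[1,19,-25,17,0,0,-0.12],[1,22,-29,17,0,0,-0.14],[1,25,-33,16,0,0,-0.143],[1,28.2,-36.8,14,0,0,-0.143],[1,28.2,-36.8,11,0,0,-0.143],[1,28.2,-36.8,8,0,0,-0.143],[1,28.2,-36.8,5,0,0,-0.143],[1,28.2,-36.8,3,0,0,-0.143],[1,28.2,-36.8,1.8,0,0,-0.143],[1,28.2,-36.8,1.8,0,0,-0.143]])

```text
clock: 29.78
tcp_pos: [686.4, -6.1, 22.9]
ee_rot: [-0.0, 0.746, 0.666, -0.0]
wrist_force: [0.0, 1.0, -1.0]
finger_gap: 0.43
grip_force: 61.3
```

Call:
arm_command(steps=[[1,0,0,-0.2,0,0,0],[1,0,0,-0.4,0,0,0],[1,0,0,-0.6,0,0,0],[1,0,0,-0.8,0,0,0],[1,0,0,-0.8,0,0,0]])

```text
clock: 30.4
tcp_pos: [686.7, -6.2, 15.3]
ee_rot: [-0.0, 0.746, 0.666, -0.0]
wrist_force: [-0.0, -0.4, -1.1]
finger_gap: 0.429
grip_force: 61.3
```

Call:
arm_command(steps=[[1,0.05,0.05,-0.1,0,0,0],[1,0.05,0.05,-0.2,0,0,0],[1,0.05,0.05,-0.3,0,0,0],[1,0.05,0.05,-0.3,0,0,0]])

```text
clock: 30.9
tcp_pos: [687.5, -5.7, 12.9]
ee_rot: [0.0, 0.746, 0.666, 0.0]
wrist_force: [-1.5, 0.4, 2.1]
finger_gap: 0.432
grip_force: 61.6
```

Contact. I'll release with a partial opening, rise, and check.

Call:
arm_command(steps=[[0.2,0,0,-0.02,0,0,0],[-0.3,0,0,-0.02,0,0,0],[-0.5,0,0,-0.02,0,0,0],[-0.5,0,0,-0.02,0,0,0],[-0.5,0,0,0.5,0,0,0],[-0.5,0,0,3,0,0,0],[-0.5,0,0,7,0,0,0],[-0.5,0,0,12,0,0,0],[-0.5,0,0,17,0,0,0],[-0.5,0,0,22,0,0,0],[-0.5,0,0,26,0,0,0],[-0.5,0,0,26,0,0,0]])

```text
clock: 32.4
tcp_pos: [689.7, -6.0, 278.7]
ee_rot: [0.004, 0.746, 0.666, 0.003]
wrist_force: [0.2, -0.4, 1.1]
finger_gap: 0.752
grip_force: 0.0
```

```bash
python3 - <<'E'
from h import *
np.set_printoptions(precision=1,suppress=True)
f=grab("wrist"); h=cv2.cvtColor(f["img"],cv2.COLOR_RGB2HSV)
for n,lo,hi,z in (("cap",(22,130,90),(34,255,255),31),("board",(45,90,40),(85,255,255),16)):
    cs,_=cv2.findContours(cv2.inRange(h,lo,hi),cv2.RETR_EXTERNAL,cv2.CHAIN_APPROX_NONE)
    for k in cs:
        if cv2.contourArea(k)<500: continue
        q=np.array([onz(f,*p,z,True)[:2] for p in k[:,0]],np.float32)
        print(n,cv2.contourArea(k),k[:,0].mean(0)*1.4,cv2.minAreaRect(q))
g=grab("scene"); s=grab("side")
a=cv2.resize(g["img"][140:330,220:420],(400,380)); b=cv2.resize(s["img"][130:260,140:340],(400,260)); b=cv2.copyMakeBorder(b,0,120,0,0,cv2.BORDER_CONSTANT)
w=cv2.resize(f["img"],(533,400))
cv2.imwrite("pics/fin.png",np.hstack([a,b])[:,:,::-1]); cv2.imwrite("pics/finw.png",f["img"][:,:,::-1])
E
```

```text
cap 2320.0 [391.8 248.5] ((687.4599609375, -5.918071746826172), (98.6866683959961, 36.86001968383789), 82.91035461425781)
board 1832.5 [290.6 248.2] ((591.5006103515625, 4.802928924560547), (85.30170440673828, 48.10368728637695), 83.56886291503906)
```

View pics/fin.png

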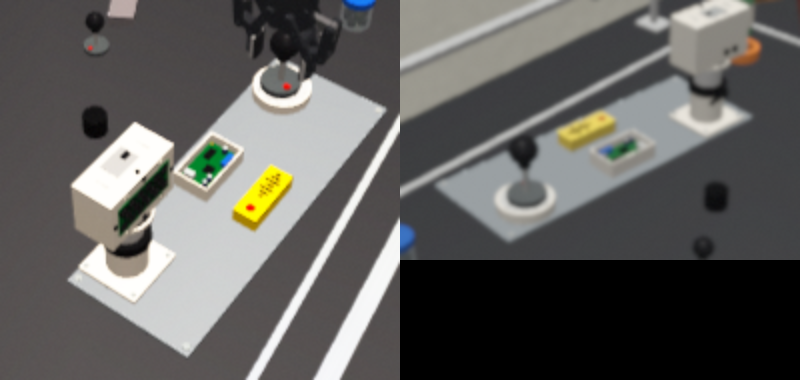

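View pics/finw.png

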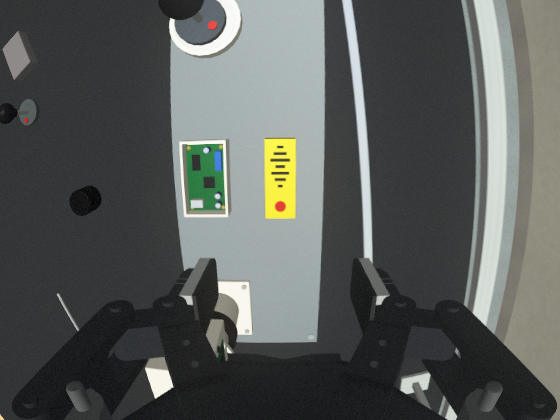

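The pictures show the array on the post with its transducers facing the visitors and the mic upright in the middle of the riser. The tray is midway, and the caption is about 96 mm in front of it and square. The gripper is clear of everything.

```bash
python3 -c "
from bench import robot
print(robot.job_done())"
```

```text
the job is handed in; nothing more can be done
None
```

The exhibit is set out as asked and handed in at about 33 s on the clock; hand-in returned no verdict, but my last camera check showed every piece in place and the gripper clear.

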